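# Lock a slide stage for transport with a spring clip

### The arm

A 6-joint arm with a two-finger parallel gripper is mounted at the origin on a cart in front of the work surface, level with it; the furniture and walls round the work are solid. World frame = base frame: x ahead of the robot, y to its left, z up, the work surface at z = 0. Lengths are in m, angles in rad, forces in N, time in s.
With the tool pointing down it reaches from about 0.35 to 0.975 m from the base axis. Payload 7.1 kg.
Tool frame: the origin (TCP) lies midway between the tips of the shut fingers; the grasp point (between the pads) lies 19 mm behind it; z points along the fingers, x is the direction in which the jaws open and shut, and the axes are right-handed (so a half turn about z gives the same grasp; the last joint's range is limited). The gripper opens to 88 mm and grips with 3 to 60 N. Pads are 20 mm wide; open, the fingers measure 115 mm over their backs; the gripper's body (75 mm by 178 mm) begins 61 mm behind the grasp point.
Start: joints at [-1.326, 0.423, 1.63, -0, 1.089, -0.019], TCP at [0.163, -0.603, 0.223] pointing down, gripper open.
Joint ranges: [-3, 3], [-0.9, 2.11], [0.09, 2.58], [-1.31, 4.45], [0.11, 2.69], [-2.54, 2.54]. Speed limits (rad/s): [2.39, 2.39, 3.01, 3.14, 3.14, 3.14].

### API

Orientations are given as a unit quaternion [w, x, y, z].
In Python, from station import move_pose, movel, movej, command_gripper, wait, inverse_kinematics, read_camera, camera_info, MotionError, job_done, get_time, get_joint_pos, get_qvel, get_effort, get_tcp_pos, get_ee_rot, get_ft_force, get_ft_torque, get_grip_width gives the robot as it stands. Calls block until the motion is done:
- move_pose(position, orientation): joint-space move of the TCP to a pose.
- movel(position, frame=None, v=0.15, until_force=None): straight line of the TCP; frame=None keeps the orientation; v is the mean speed in m/s. With until_force (N) it stops when the force on the tool has changed by that much, and returns True; else False.
- movej(angles): joint-space move.
- command_gripper(opening): opening from 0.0 (shut) to 1.0 (fully open); the grip force is fixed at half the most; returns when the fingers have stopped.
- wait(seconds).
- inverse_kinematics(position, orientation): joint angles nearest the present ones, or None.
- read_camera(name): name is "side" or "top"; returns the picture (420x560x3 uint8, red, green, blue); there is no depth.
- camera_info(name): a dict with "intrinsics" (3x3 intrinsics, pixels), "T" (4x4, takes a point from camera to world coordinates). Camera axes: x right, y up, looking along -z (the intrinsics and any distortion apply to the point x, -y, -z); pixel columns grow to the right and rows downward; lengths in m; the calibration is good to about 2 mm. A picture is of the moment at which its call begins. camera_info takes no time and is no camera call.
A pose or a line that the arm cannot do raises MotionError and nothing moves.
- job_done(): hands the job in, once; it reports no verdict.
Readings, each from a call of its own:
- get_time(): time.
- get_joint_pos(): joint angles.
- get_qvel(): joint speeds.
- get_effort(): joint torques, N m.
- get_tcp_pos(): TCP position.
- get_ee_rot(): TCP orientation.
- get_ft_force(): force on the tool from outside, world axes, zero at the start.
- get_ft_torque(): the same for the moment, N m.
- get_grip_width(): opening from 0.0 (shut) to 1.0 (fully open).
Only numpy, scipy, OpenCV 4.12 (cv2) and the standard library are available. Lean on these libraries where they do the work, as an engineer would, in place of code of your own. Each camera call takes 0.05 s, during which the arm holds its last target.

### The job

Lock the little slide stage for transport: slide its carriage fully home against the right-hand end block (as seen from the robot), then push the longer of the two black spring clips down over the thick rod, in the gap this has opened left of the carriage, until both its arms have snapped round under the rod and it sits fully home. The stage floats on soft spring feet that give way under the hand: press with feeling until it snaps, and never drive the feet down onto their stops. Leave the shorter clip where it stands.

Things in the scene. Friction and masses are not known exactly. Their poses are not given: they have to be found in the camera images.
- stage: the slide stage, fixed to the bench by four spring feet; origin on the bench under its middle. Aluminium deck plate (132 x 222 x 10 mm, top 36 mm up), two end blocks, between them a dark steel carriage on two level rods: a 24 mm one nearer the robot, a 12 mm one 50 mm behind it. y along the rods, to the left end block (seen from the robot); z up; x away from the robot
- rod_lock (a point): point on the axis of the thick rod (24 mm diameter), where the clip's middle belongs; axes as of stage, y along the rod. The left end block's face is 17 mm from it towards +y; with the carriage fully home the carriage's face is 17 mm from it towards -y. The deck is 30 mm below it, the flat tops of end blocks and carriage 17 mm above it. It sinks with the deck; 66 mm above the bench at rest
- carriage_knob (a point): the round black knurled knob standing on the carriage (26 mm diameter, its top 41 mm above the carriage's top): point on its axis, 25 mm above the carriage's top and 16 mm below the knob's top; take it here. Axes as of stage
- carriage (a joint): travel of the carriage in m: 0 = against the left end block (no gap for the clip), 0.034 = fully home against the right one, its stop (gap 34 mm on its left); grows towards -y of stage. About 4 N of friction; it stays where it is left
- deck (a joint): how far the deck (with rods and carriage) has sunk on its spring feet, in m: 0 at rest, about 1 mm per newton of downward push, damped; at 0.0215 (20 N) it counts as driven onto the stops, hard stop at 0.0235
- lock_clip_grip (a point): the longer black clip: stands on the bench on its arm tips, open side down, 71 mm high. Upright grip tab (14 mm thick in its x, 28 mm wide in y, 36 mm high) on a flat crown (37 mm in x, 30 mm in y, 6.5 mm thick). The point is inside the tab, at mid thickness and width, 24 mm above the crown's top, 12 mm below the tab's top: take the tab here across its 14 mm. Same when turned half round
- lock_clip_bore (a point): centre of the longer clip's bore (24 mm, axis along y, 30 mm long), 42.5 mm below lock_clip_grip, 16.8 mm above the arm tips; lies on the rod's axis when home. Two sprung arms, 35 mm apart at the flared tips, 19 mm at the lips. The lips meet the rod 16 mm before home, resist with 12 to 17 N, pass its widest point 8 mm before home, then pull the clip on till its crown rests on the rod
- lock_clip: the longer clip as a whole; origin under its centre, level with the arm tips; axes as of lock_clip_grip
- short_clip_grip (a point): the shorter black clip (18 mm long in y, 16 mm wide tab, else like the longer one), to be left alone: point inside its tab, 59 mm above the bench
Not all that is in view belongs to the job. Leave any purple, turquoise or yellow look-alike of the lock_clip alone.

How it is judged:
On the way, in this order (a step that is already met when the one before it is completed fails the run):
1. the carriage is slid home (within 2.5 mm of its stop at the right) (value of joint carriage above 0.0315 m), for 0.2 s.
2. the longer clip has snapped over the rod (distance between lock_clip_bore and rod_lock below 0.006 m and z of lock_clip_bore in the frame of rod_lock below 0.003 m), for 0.2 s.
At the end, for the whole second after the job is handed in: the longer clip sits on the thick rod, at rest: bore within 2 mm of the rod's axis in height and across, within 5 mm of rod_lock along it, in line to 0.12 rad; carriage travel over 29 mm; the shorter clip within 30 mm of where it stood (z of lock_clip_bore in the frame of rod_lock between -0.002 and 0.002 m and x of lock_clip_bore in the frame of rod_lock between -0.002 and 0.002 m and y of lock_clip_bore in the frame of rod_lock between -0.005 and 0.005 m and angle between the y axis of lock_clip_bore and the y axis of rod_lock, either way round below 0.12 rad and value of joint carriage above 0.029 m and linear speed of lock_clip below 0.02 m/s and distance of short_clip_grip from where it was at the start of the episode below 0.03 m); the robot touches nothing.
It fails at once if the deck is driven onto the stops of its spring feet (sinks more than 21.5 mm, about 20 N) (value of joint deck above 0.0215 m).
It also fails if it takes over 56 s, if anything falls off the work surface, if the arm or the gripper's body presses on something with over 40 N, if the wrist force passes 120 N, or if a joint passes its speed limit or range.

## Working session

There is one attempt and no reset: what is moved stays moved. The work goes in short steps, each a Python script; the robot and the scene stay as the last script left them, time stands still between calls to the robot, and variables do not carry over. Pictures are saved under pics/ and viewed, and the job is handed in when it is done.

```bash
ls; mkdir -p pics; python3 - <<'E'
from station import *
import cv2, numpy as np
np.set_printoptions(precision=4,suppress=True)
for n in ("side","top"):
    im=read_camera(n); cv2.imwrite(f"pics/{n}0.png",im[:,:,::-1])
    c=camera_info(n); print(n,c)
print(get_time(),get_tcp_pos(),get_ee_rot(),get_ft_force())
E
```

```text
pics
side {'intrinsics': array([[385.0234,   0.    , 287.2552],
       [  0.    , 385.0234, 209.3907],
       [  0.    ,   0.    ,   1.    ]]), 'T': array([[ 0.9473,  0.2202, -0.2325,  0.3832],
       [-0.3196,  0.6022, -0.7316, -0.6898],
       [-0.0211,  0.7673,  0.6409,  0.6477],
       [ 0.    ,  0.    ,  0.    ,  1.    ]])}
top {'intrinsics': array([[510.0882,   0.    , 279.9127],
       [  0.    , 510.0882, 211.5768],
       [  0.    ,   0.    ,   1.    ]]), 'T': array([[ 0.0151,  0.9891, -0.1464,  0.4595],
       [-0.9998,  0.0127, -0.017 , -0.0601],
       [-0.015 ,  0.1466,  0.9891,  0.9706],
       [ 0.    ,  0.    ,  0.    ,  1.    ]])}
0.1 [ 0.1629 -0.6029  0.222 ] [-0.0004  0.794  -0.608  -0.0005] [-0.0808  0.57    0.0263]
```

View pics/side0.png

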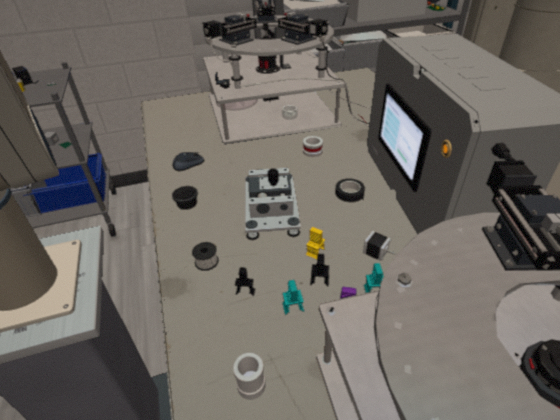

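View pics/top0.png

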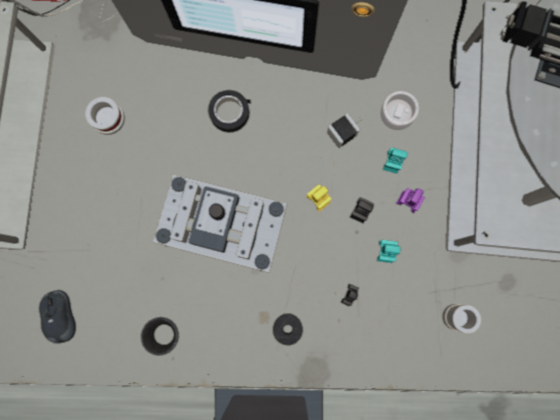

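Side view: stage at about (272,200), black clips at about (245,281) and (320,270). Top view: stage at (221,222) with its knob at (217,212), black clips at (362,210) and (350,295). The yellow, turquoise and purple ones are look-alikes. Next I'll take close crops.

```bash
python3 - <<'E'
import cv2, numpy as np
t=cv2.imread("pics/top0.png"); s=cv2.imread("pics/side0.png")
f=lambda im,x,y,w,h,k:cv2.resize(im[y:y+h,x:x+w],None,fx=k,fy=k,interpolation=cv2.INTER_CUBIC)
cv2.imwrite("pics/t_stage.png",f(t,145,165,150,112,5))
a=f(t,325,180,66,130,4); b=f(s,225,240,120,60,4)
c=np.zeros((520,264+480,3),np.uint8); c[:a.shape[0],:264]=a; c[:240,264:]=b
cv2.imwrite("pics/clips.png",c)
cv2.imwrite("pics/s_stage.png",f(s,235,160,75,85,6))
E
```

```text
(no output)
```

View pics/t_stage.png

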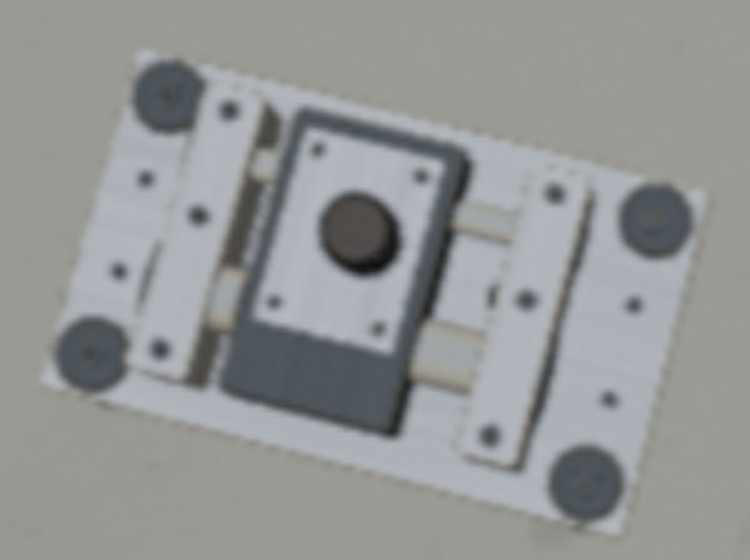

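View pics/clips.png

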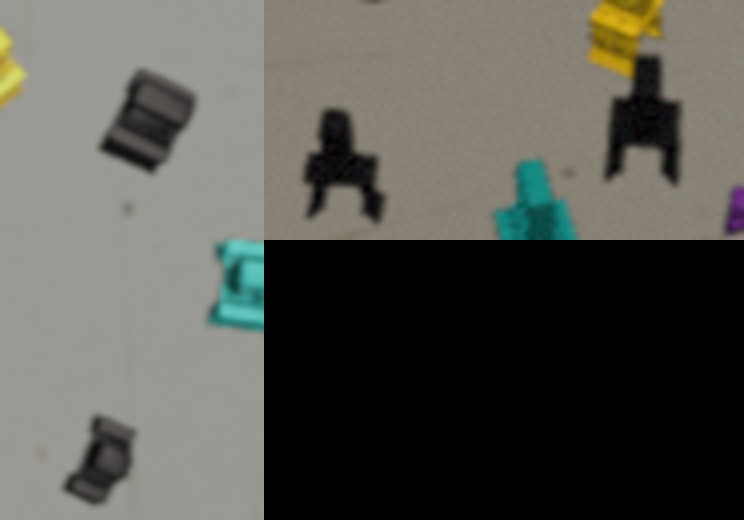

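View pics/s_stage.png

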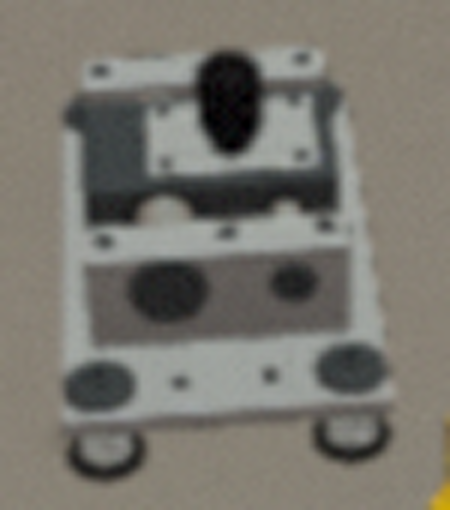

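Choice: both black clips match on colour. The one at top (362,210) has a tab about 15 px (≈26 mm) wide, so it's the longer (28 mm) one. The one at (350,295) has a tab about 9 px wide, so it's the shorter one. The carriage sits between the blocks at top (213,219), with the wide gap to its right, so it must move right in the image (-y).

```bash
cat > h.py <<'E'
import numpy as np, cv2
from station import *
np.set_printoptions(precision=4,suppress=True)
def ray(n,uv):
    c=camera_info(n);K=c["intrinsics"];T=c["T"]
    uv=np.atleast_2d(np.asarray(uv,float))
    d=np.c_[(uv[:,0]-K[0,2])/K[0,0],-(uv[:,1]-K[1,2])/K[1,1],-np.ones(len(uv))]
    return T[:3,3],d@T[:3,:3].T
def plane(n,uv,z):
    o,d=ray(n,uv); return (o+d*((z-o[2])/d[:,2])[:,None])
def proj(n,p):
    c=camera_info(n);K=c["intrinsics"];T=c["T"]
    q=(np.atleast_2d(p)-T[:3,3])@T[:3,:3]
    return np.c_[K[0,0]*q[:,0]/-q[:,2]+K[0,2],K[1,1]*-q[:,1]/-q[:,2]+K[1,2]]
def tri(uvt,uvs):
    o1,d1=ray("top",uvt);o2,d2=ray("side",uvs);d1=d1[0]/np.linalg.norm(d1);d2=d2[0]/np.linalg.norm(d2)
    A=np.c_[d1,-d2];s=np.linalg.lstsq(A,o2-o1,rcond=None)[0]
    a=o1+s[0]*d1;b=o2+s[1]*d2;return (a+b)/2,np.linalg.norm(a-b)
E
python3 - <<'E'
from h import *
t=cv2.imread("pics/top0.png")
hsv=cv2.cvtColor(t,cv2.COLOR_BGR2HSV); g=cv2.cvtColor(t,cv2.COLOR_BGR2GRAY)
print("bench",t[240,320],"plate",t[190,265],t[255,200])
roi=np.zeros_like(g);roi[170:275,150:292]=1
B=t[:,:,0].astype(int);R=t[:,:,2].astype(int)
m=((B>R+3)&(roi>0)).astype(np.uint8)
m=cv2.morphologyEx(m,cv2.MORPH_CLOSE,np.ones((5,5)))
cs=max(cv2.findContours(m,0,cv2.CHAIN_APPROX_NONE)[0],key=cv2.contourArea)[:,0]
w=plane("top",cs,.036)[:,:2]
r=cv2.minAreaRect((w*1000).astype(np.float32));print("plate rect",r)
o=cv2.resize(t[165:277,145:295],None,fx=5,fy=5);
cv2.polylines(o,[((cs-[145,165])*5+2).astype(int)],1,(0,0,255),1);cv2.imwrite("pics/pl.png",o)
# crop px (5x): u=145+(x+.5)/5-.5
cr=lambda p:np.array(p)/5+[145-.4,165-.4]
L=plane("top",cr([(230,110),(198,215),(160,348)]),.083);Rr=plane("top",cr([(555,193),(526,299),(489,435)]),.083)
print("screwsL",L,"R",Rr)
k=plane("top",cr([(355,228)]),.124);print("knob",k)
# clips
for nm,(x0,y0,x1,y1) in dict(long=(345,190,380,228),short=(335,278,365,312)).items():
    mm=np.zeros_like(g);mm[y0:y1,x0:x1]=(g[y0:y1,x0:x1]<95)
    c=max(cv2.findContours(mm,0,cv2.CHAIN_APPROX_NONE)[0],key=cv2.contourArea)
    print(nm,cv2.minAreaRect(c),cv2.contourArea(c))
E
```

```text
bench [149 154 154] plate [148 154 153] [145 151 151]
plate rect ((576.5587158203125, 67.02191162109375), (220.25811767578125, 129.51783752441406), 76.21981811523438)
screwsL [[0.6337 0.1145 0.083 ]
 [0.5958 0.1243 0.083 ]
 [0.5485 0.1357 0.083 ]] R [[ 0.6053 -0.0017  0.083 ]
 [ 0.5675  0.0076  0.083 ]
 [ 0.5196  0.0194  0.083 ]]
knob [[0.5858 0.0626 0.124 ]]
long ((361.60003662109375, 210.30003356933594), (16.54690170288086, 22.360679626464844), 26.56505012512207) 323.0
short ((350.3885803222656, 295.32623291015625), (12.654422760009766, 20.441761016845703), 23.629377365112305) 193.0
```

View pics/pl.png

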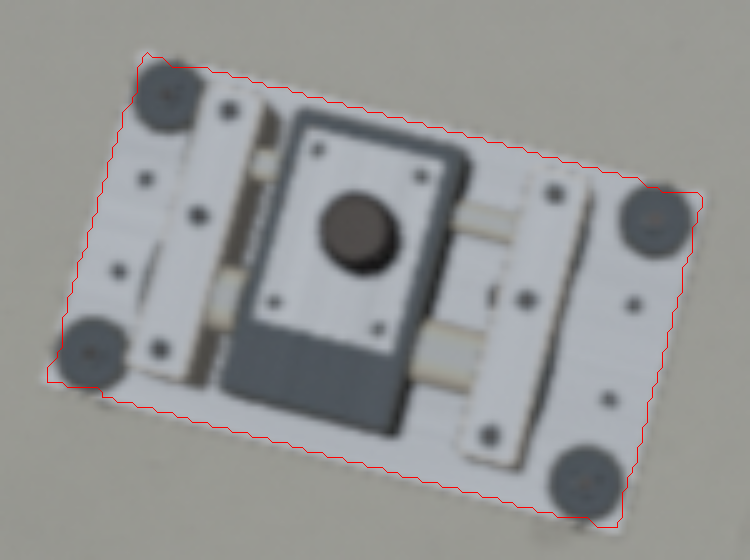

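```bash
cat >> h.py <<'E'
YAW=-np.deg2rad(13.7)
XS=np.array([np.cos(YAW),np.sin(YAW),0]);YS=np.array([-np.sin(YAW),np.cos(YAW),0])
C0=np.array([.5766,.0670,0])
def st(x,y,z): return C0+np.outer(np.atleast_1d(x),XS)+np.outer(np.atleast_1d(y),YS)+np.array([0,0,1])*np.broadcast_to(z,np.broadcast(np.atleast_1d(x),np.atleast_1d(y)).shape)[:,None]
def prof(g,n,xs,ys,z,along='y'):
    out=[]
    if along=='y':
        for x in xs: out.append(st(np.full(len(ys),x),ys,z))
    else:
        for y in ys: out.append(st(xs,np.full(len(xs),y),z))
    o=[]
    for P in out:
        q=proj(n,P).astype(np.float32)
        o.append(cv2.remap(g.astype(np.float32),q[:,0].copy(),q[:,1].copy(),cv2.INTER_LINEAR)[:,0])
    return np.mean(o,0)
def edges(s,p,th=4):
    d=np.gradient(cv2.GaussianBlur(p[None].astype(np.float32),(0,0),1.2)[0]);r=[]
    for i in range(1,len(d)-1):
        if abs(d[i])>th and abs(d[i])>=abs(d[i-1]) and abs(d[i])>abs(d[i+1]): r.append((round(float(s[i])*1000,1),round(float(d[i]),1)))
    return r
E
python3 - <<'E'
from h import *
g=cv2.cvtColor(cv2.imread("pics/top0.png"),cv2.COLOR_BGR2GRAY)
ys=np.arange(-.075,.075,.0005)
for x in (-.05,-.042,-.035,-.012,-.0,.03,.04): print("y edges x=",x,edges(ys,prof(g,"top",[x-.002,x,x+.002],ys,.083),3))
xs=np.arange(-.066,.066,.0005)
for y in (-.034,-.03,-.026): print("x edges z.066 y=",y,edges(xs,prof(g,"top",xs,[y-.001,y,y+.001],.066,'x'),3))
E
```

```text
y edges x= -0.05 [(-74.0, -8.5), (-70.5, 9.3), (-29.0, -14.4), (-24.5, 4.1), (36.5, 6.7), (41.0, -8.8), (48.5, 10.1), (71.0, -10.2)]
y edges x= -0.042 [(-74.0, -8.2), (-71.0, 10.9), (-63.0, -8.5), (-57.5, 7.4), (-29.5, -15.6), (-25.0, 5.1), (36.5, 6.7), (40.5, -8.4), (48.5, 11.7), (57.0, -7.8), (63.5, 8.2), (71.5, -6.2), (73.0, -6.3)]
y edges x= -0.035 [(-74.0, -6.4), (-71.0, 12.6), (-29.5, -14.1), (-25.0, 4.9), (37.0, 4.5), (41.0, -6.0), (48.5, 11.3)]
y edges x= -0.012 [(-74.5, -4.0), (-71.5, 12.0), (-50.0, -3.0), (-27.5, -10.0), (-19.5, 11.1), (32.0, -11.0), (37.5, 7.3), (49.5, 7.5), (69.5, -5.4), (73.0, 6.3)]
y edges x= -0.0 [(-74.0, -7.7), (-71.0, 10.3), (-50.0, -6.6), (-46.5, 6.5), (-29.5, -15.8), (-25.0, 5.0), (-19.5, 10.6), (-8.0, -7.9), (-4.5, -5.1), (6.5, 4.9), (11.0, 5.8), (32.0, -11.2), (36.5, 6.3), (40.5, -8.0), (48.5, 11.6), (57.0, -3.1)]
y edges x= 0.03 [(-74.5, -4.0), (-71.5, 11.6), (-27.5, -11.4), (-19.5, 10.8), (32.0, -10.8), (37.5, 8.9), (46.0, -5.5), (49.5, 8.0), (69.0, -3.9)]
y edges x= 0.04 [(-74.0, -7.3), (-71.0, 10.6), (-63.0, -4.2), (-57.0, 4.4), (-29.5, -15.8), (-25.0, 5.1), (-19.5, 10.4), (-14.0, -6.0), (-10.0, 6.2), (23.0, -7.0), (27.5, 5.7), (32.0, -10.4), (36.5, 6.3), (41.0, -7.5), (48.5, 11.7), (57.5, -4.1), (63.0, 4.5), (71.0, -11.0)]
x edges z.066 y= -0.034 [(-65.0, 3.7), (-32.5, -7.4), (-28.5, 4.4), (-7.0, 4.4), (23.0, -5.4), (27.0, 4.0), (60.5, -4.4)]
x edges z.066 y= -0.03 [(-65.0, 3.4), (-32.5, -6.1), (-28.5, 4.6), (-7.5, 3.8), (23.5, -5.5), (26.5, 4.2), (60.5, -3.4)]
x edges z.066 y= -0.026 [(-65.0, 3.2), (-53.0, -12.2), (-30.5, 7.7), (-9.0, -6.6), (25.0, 7.2), (34.5, -5.2), (51.0, 9.1), (60.5, -4.7)]
```

```bash
python3 - <<'E'
from h import *
t=cv2.imread("pics/top0.png");s=cv2.imread("pics/side0.png")
k=np.array([[.5858,.0626,.124]])
print(proj("top",k),proj("top",k-[0,0,.041]))
for p in [(228,70),(228,75)]: print(tri((145-.4+355/5,165-.4+228/5),(235+p[0]/6-.4,160+p[1]/6-.4)))
# side-view check of stage: project deck corners, blocks, knob, rods
pts=np.vstack([st([-.066,.066,.066,-.066],[-.111,-.111,.111,.111],.036),st([.0],[0.0485],.083),st([-.0],[0.037],.083),k,k-[0,0,.041]])
for n,im,(x0,y0,w,h,f) in (("side",s,(235,160,75,85,6)),("top",t,(145,165,150,112,5))):
    o=cv2.resize(im[y0:y0+h,x0:x0+w],None,fx=f,fy=f,interpolation=cv2.INTER_CUBIC)
    for q in proj(n,pts): cv2.circle(o,tuple(int(v) for v in ((q-[x0,y0]+.5)*f)),3,(0,0,255),-1)
    cv2.imwrite(f"pics/chk_{n}.png",o)
E
```

```text
[[215.6271 210.2012]] [[218.8774 213.676 ]]
(array([0.5872, 0.0633, 0.1189]), np.float64(0.0012241600573629859))
(array([0.5874, 0.0637, 0.1162]), np.float64(0.0008233108844922053))
```

View pics/chk_side.png

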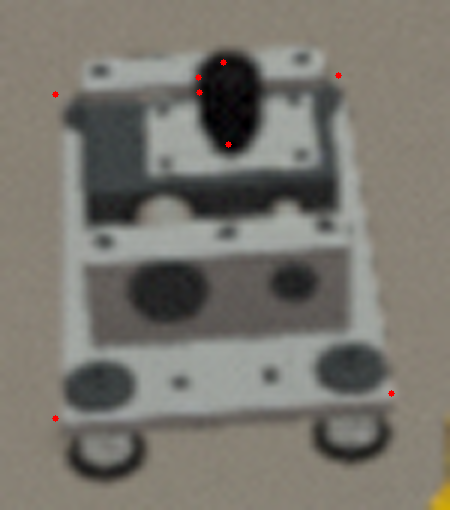

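View pics/chk_top.png

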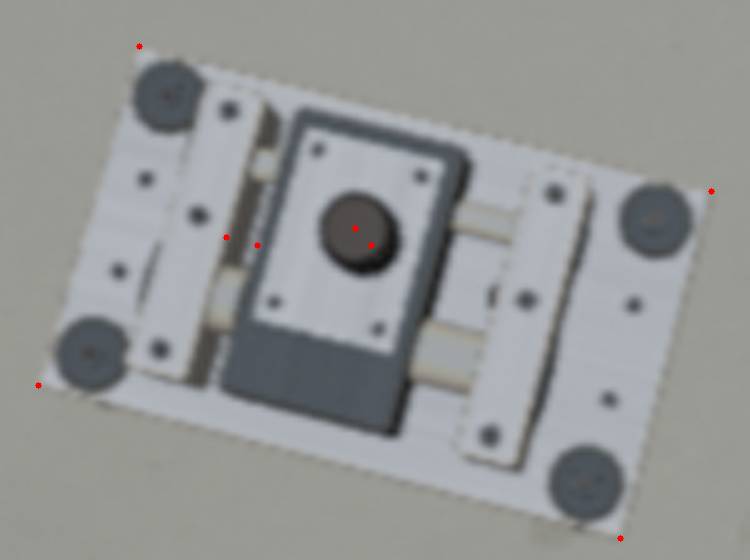

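Measured: stage centre (0.577, 0.067), yaw -13.7°, knob about (0.5865, 0.063), carriage travel about 12 mm. I'll retract radially first, clear of the table on the right, then go to the knob.

```bash
cat >> h.py <<'E'
def down(phi): return np.array([0,np.cos(phi/2),np.sin(phi/2),0])
E
python3 - <<'E'
from h import *
p=get_tcp_pos();q=get_ee_rot()
movel([p[0]*.7,p[1]*.7,.27],v=.25)
print(get_time(),get_joint_pos())
f=np.deg2rad(76.3)
move_pose([.42,.0,.27],down(f));print(get_time(),get_joint_pos())
K=np.array([.5865,.063,0])
move_pose(K+[0,0,.20],down(f));print(get_time(),get_joint_pos(),get_tcp_pos())
cv2.imwrite("pics/t1.png",read_camera("top")[:,:,::-1]);cv2.imwrite("pics/s1.png",read_camera("side")[:,:,::-1])
E
```

```text
1.025 [-1.3342  0.0787  1.9753  0.      1.0864 -0.0271]
2.9167 [-0.0296  0.049   2.0084 -0.0002  1.0843 -1.3596]
3.7083 [ 0.0858  0.3982  1.7289 -0.0002  1.0159 -1.2451] [0.5856 0.0623 0.2   ]
```

```bash
python3 - <<'E'
import cv2,numpy as np
t=cv2.imread("pics/t1.png");s=cv2.imread("pics/s1.png")
a=cv2.resize(t[130:300,120:320],None,fx=2,fy=2);b=cv2.resize(s[100:270,180:360],None,fx=2,fy=2)
cv2.imwrite("pics/c1.png",np.hstack([a,b]))
E
```

```text
(no output)
```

View pics/c1.png

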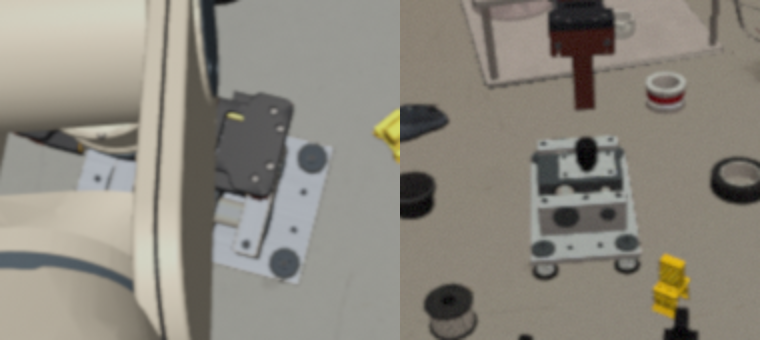

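Top is occluded by the arm. Side shows the gripper (finger at col ~584 of the crop) in line over the knob (col 586). Next: descend and grip, with force stops.

```bash
python3 - <<'E'
from h import *
K=np.array([.5865,.063,0])
print(movel(K+[0,0,.089],v=.1,until_force=6),get_tcp_pos(),get_ft_force())
command_gripper(0.0); wait(.2)
print(get_time(),get_grip_width()*88,get_tcp_pos(),get_ft_force())
E
```

```text
False [0.587  0.0631 0.0896] [ 0.301  -0.0155  0.7923]
6.2417 25.459044837145147 [0.5865 0.063  0.089 ] [ 0.1025  0.2811 -0.3757]
```

```bash
python3 - <<'E'
from h import *
p=get_tcp_pos()
print(movel(p-YS*.034,v=.03,until_force=14))
q=get_tcp_pos();print(get_time(),(q-p)@YS,(q-p)@XS,get_ft_force(),get_ft_force()@YS,q)
wait(.2);q=get_tcp_pos();print((q-p)@YS,get_ft_force(),q,get_grip_width()*88)
E
```

```text
True
7.025 -0.02317773766486186 -2.5925968923427728e-05 [2.325  3.0003 0.085 ] 3.4656131836850674 [0.581  0.0405 0.0889]
-0.023121213672648466 [ 1.07   -0.8824 -0.9445] [0.581  0.0406 0.0886] 25.43609300431558
```

Carriage stopped after 23.1 mm, against the predicted ≈22, so it's at its stop. Next: release, lift clear, move towards the clip and verify with the cameras.

```bash
python3 - <<'E'
from h import *
command_gripper(1.0)
q=get_tcp_pos();movel([q[0],q[1],.2],v=.2)
move_pose([.42,-.12,.25],down(np.deg2rad(-25)))
print(get_time())
t=read_camera("top")[:,:,::-1].copy();s=read_camera("side")[:,:,::-1].copy()
cv2.imwrite("pics/t2.png",t);cv2.imwrite("pics/s2.png",s)
f=lambda im,x,y,w,h,k:cv2.resize(im[y:y+h,x:x+w],None,fx=k,fy=k,interpolation=cv2.INTER_CUBIC)
t0=cv2.imread("pics/top0.png");s0=cv2.imread("pics/side0.png")
a=f(t0,342,188,40,40,9);b=f(s0,300,245,40,45,9)
g=lambda c:np.clip((c.astype(float)/255)**.5*255,0,255).astype(np.uint8)
o=np.zeros((405,720,3),np.uint8);o[:360,:360]=g(a);o[:,360:]=g(b);cv2.imwrite("pics/lc.png",o)
cv2.imwrite("pics/st2.png",f(t,145,165,150,112,5))
G=cv2.cvtColor(t,cv2.COLOR_BGR2GRAY);ys=np.arange(-.075,.075,.0005)
for x in (-.05,-.04,-.035,0.03,.04): print(x,edges(ys,prof(G,"top",[x-.002,x,x+.002],ys,.083),3))
E
```

```text
10.2667
-0.05 [(-74.0, -8.4), (-70.5, 9.2), (-49.0, -11.5), (13.5, 8.7), (40.5, -11.3), (48.5, 10.1), (71.0, -10.3)]
-0.04 [(-74.0, -7.7), (-71.0, 11.1), (-63.0, -4.9), (-57.5, 4.6), (-49.0, -11.6), (14.0, 10.5), (40.0, -11.7), (48.5, 11.5), (57.0, -4.2), (63.0, 4.5), (73.5, -4.4)]
-0.035 [(-74.0, -6.3), (-71.0, 12.3), (-49.0, -11.6), (14.0, 8.8), (40.0, -9.5), (48.5, 11.2)]
0.03 [(-74.5, -4.0), (-71.5, 11.5), (-49.0, -11.6), (-42.5, 10.7), (8.5, -10.9), (14.0, 8.6), (46.0, -5.5), (49.5, 7.9), (69.0, -3.9)]
0.04 [(-74.0, -7.2), (-71.0, 10.4), (-63.0, -4.2), (-57.0, 4.4), (-49.0, -11.2), (-42.5, 10.4), (-37.5, -5.7), (-33.5, 5.9), (0.0, -6.1), (4.5, 5.3), (9.0, -10.8), (14.0, 10.4), (40.0, -11.5), (48.5, 11.5), (57.5, -4.2), (62.5, 4.5), (71.0, -10.9)]
```

View pics/lc.png

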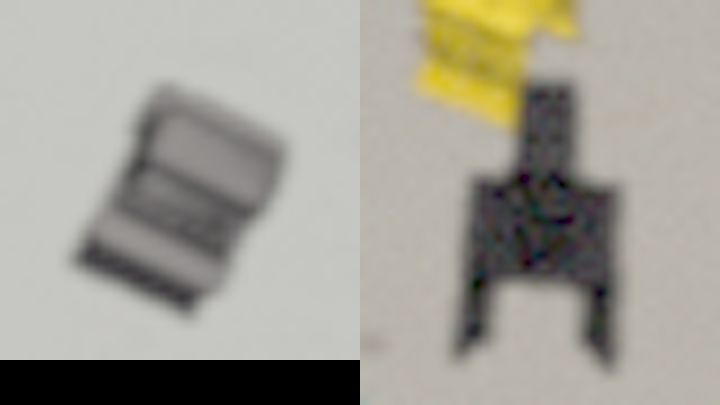

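View pics/st2.png

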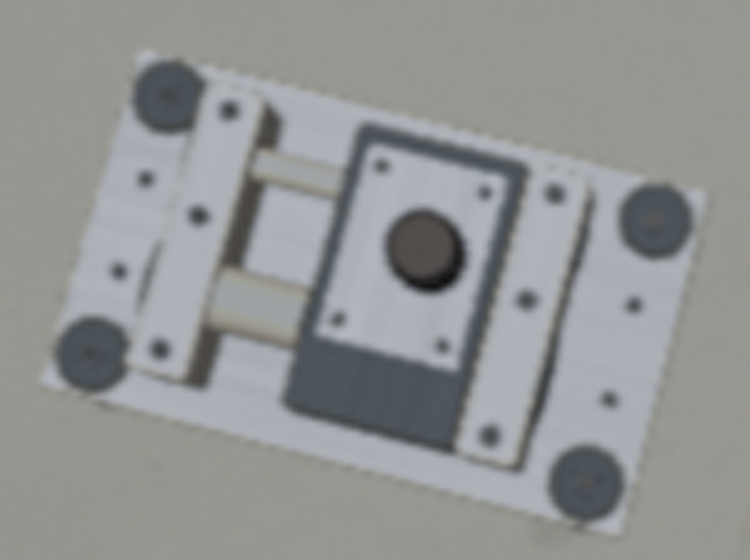

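View pics/t2.png

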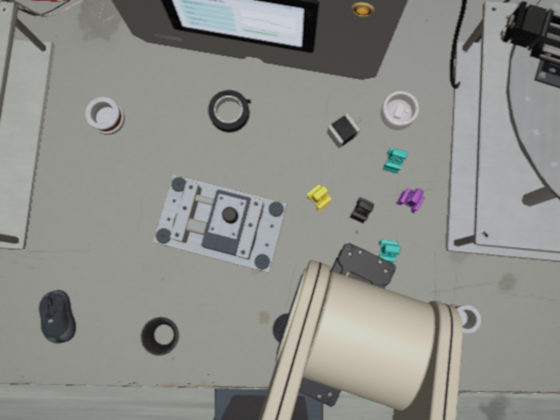

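The side crop shows the long clip's tab top at about side px (320.7,254). In the top crop the tab top is centred at about px (365.3,205). Carriage edge is at 14.0 and block edge at 48.5, so the gap is 34.5 mm and the carriage is home. rod_lock is at stage y≈31.2 mm.

```bash
python3 - <<'E'
from h import *
c=lambda x,y:(342+(x+.5)/9-.5,188+(y+.5)/9-.5)
for e in ([(165,105),(283,158)],[(148,160),(262,208)],[(105,215),(220,272)]):
    w=plane("top",[c(*e[0]),c(*e[1])],.071);d=w[0]-w[1];print(np.rad2deg(np.arctan2(-d[0],d[1])),np.linalg.norm(d))
print(plane("top",[c(214,158)],.071),tri(c(214,158),(320.7,255)))
G=cv2.cvtColor(cv2.imread("pics/t2.png"),cv2.COLOR_BGR2GRAY)
xs=np.arange(-.066,.066,.0005)
for y in (.025,.028,.032): print(edges(xs,prof(G,"top",xs,[y-.001,y,y+.001],.066,'x'),2))
E
```

```text
-24.033955933310555 0.025423938396316036
-22.591549256208843 0.024272241740921626
-26.14329865896095 0.025141453006847458
[[ 0.6063 -0.1967  0.071 ]] (array([ 0.607 , -0.1964,  0.0755]), np.float64(0.0028047223844365186))
[(-65.0, 2.8), (-32.0, -6.7), (-28.0, 4.2), (-7.5, 4.5), (23.0, -5.2), (27.0, 3.7), (37.0, 2.8), (60.5, -4.4)]
[(-65.0, 3.7), (-32.5, -8.1), (-28.5, 4.5), (-8.0, 4.8), (23.5, -6.3), (27.0, 3.7), (37.0, 3.2), (60.5, -3.6)]
[(-65.0, 3.2), (-32.5, -6.9), (-28.5, 4.2), (-11.0, -2.0), (-7.0, 4.7), (23.0, -5.3), (27.0, 3.8), (37.0, 2.8), (60.5, -4.5)]
```

```bash
python3 - <<'E'
from h import *
P=np.array([.6065,-.1965,0]);q=down(np.deg2rad(-24))
move_pose(P+[0,0,.14],q)
print(get_time(),get_joint_pos())
s=read_camera("side")[:,:,::-1].copy();cv2.imwrite("pics/s3.png",cv2.resize(s[140:320,230:430],None,fx=4,fy=4)[:600,:800])
print(movel(P+[0,0,.041],v=.08,until_force=5),get_tcp_pos())
s=read_camera("side")[:,:,::-1].copy();cv2.imwrite("pics/s4.png",cv2.resize(s[180:320,240:420],None,fx=4,fy=4)[:600,:800])
E
```

```text
11.2833 [-0.3316  0.5382  1.6563  0.      0.9479  0.0869]
False [ 0.6069 -0.1966  0.0416]
```

View pics/s4.png

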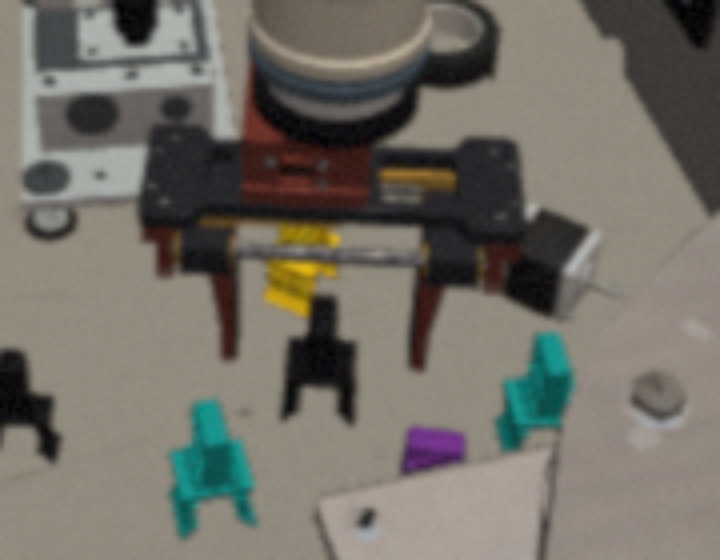

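The fingertips (crop 230,355 and 418,365) straddle the tab at (323,310), and the rows agree in depth. Closing.

```bash
python3 - <<'E'
from h import *
command_gripper(0.0); wait(.15)
print(get_time(),get_grip_width()*88,get_tcp_pos(),get_ft_force())
p=get_tcp_pos()
movel(p+[0,0,.09],v=.12); wait(.1)
print(get_grip_width()*88,get_ft_force())
s=read_camera("side")[:,:,::-1].copy();cv2.imwrite("pics/s5.png",cv2.resize(s[140:300,260:420],None,fx=3.7,fy=3.7))
E
```

```text
14.0417 13.688265230772561 [ 0.6065 -0.1965  0.041 ] [-0.1528 -0.1677  0.395 ]
14.091024109245602 [-0.6262  0.423   0.0764]
```

View pics/s5.png

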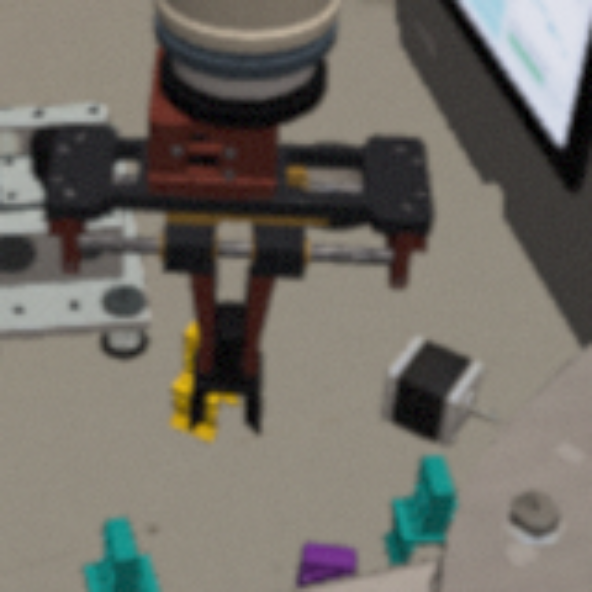

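Clip held (14 mm, upright). Carry it high over the stage, hover, and compare the knob between TCP and camera.

```bash
python3 - <<'E'
from h import *
k=plane("top",[(145-.4+421/5,165-.4+245/5)],.124)[0];d=k-np.array([.581,.0405,.124]);print("knob cam",k,"cam-tcp y,x",d@YS,d@XS)
q=down(YAW);p=get_tcp_pos()
movel([p[0],p[1],.215],v=.2)
R=st(-.019,.0312,0)[0];print(R)
move_pose(R+[0,0,.21],q);movel(R+[0,0,.15],v=.1);wait(.2)
print(get_time(),get_tcp_pos(),get_grip_width()*88,get_ft_force())
t=read_camera("top")[:,:,::-1].copy();s=read_camera("side")[:,:,::-1].copy()
cv2.imwrite("pics/t6.png",t);cv2.imwrite("pics/s6.png",s)
a=cv2.resize(t[140:290,130:310],None,fx=2.2,fy=2.2);b=cv2.resize(s[110:250,215:335],None,fx=3.3,fy=3.3)
h=max(a.shape[0],b.shape[0]);o=np.zeros((h,a.shape[1]+b.shape[1],3),np.uint8);o[:a.shape[0],:a.shape[1]]=a;o[:b.shape[0],a.shape[1]:]=b
cv2.imwrite("pics/c6.png",o);print(o.shape)
E
```

```text
knob cam [0.5803 0.0402 0.124 ] cam-tcp y,x -0.0004179672224037571 -0.000605113016886563
[0.5655 0.1018 0.    ]
17.7583 [0.566  0.1019 0.1508] 13.884181531459431 [-0.6778  0.5544 -0.1324]
(462, 792, 3)
```

View pics/c6.png

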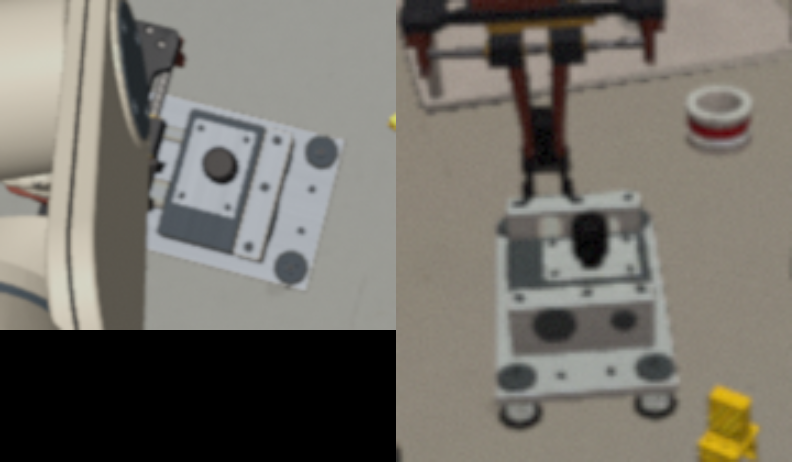

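```bash
python3 - <<'E'
from h import *
R=st(-.0185,.0316,0)[0]
print(movel(R+[0,0,.113],v=.04,until_force=3.5),get_tcp_pos(),get_ft_force())
wait(.2);f0=get_ft_force();p0=get_tcp_pos();print(get_time(),f0)
a=movel(p0+YS*.006,v=.012,until_force=2.5);p=get_tcp_pos();print("+y",a,(p-p0)@YS*1000,(get_ft_force()-f0)@YS,get_ft_force()-f0)
movel(R+[0,0,.113],v=.02)
a=movel(p0-YS*.006,v=.012,until_force=2.5);p=get_tcp_pos();print("-y",a,(p-p0)@YS*1000,(get_ft_force()-f0)@YS,get_ft_force()-f0)
movel(R+[0,0,.113],v=.02);wait(.1);print(get_time(),get_ft_force())
E
```

```text
False [0.5663 0.1021 0.1132] [ 0.7011 -0.5409  0.5408]
19.1333 [ 0.7586 -0.221  -0.411 ]
+y True 3.208481247544126 0.2899789088961945 [-0.8364  0.5024 -0.3679]
-y True -0.9619051223533573 2.776860242033943 [-0.114   2.886   0.5107]
20.4417 [-1.4552  0.9472 -1.1058]
```

Free play is 4.2 mm, matching 34−30, and its centre is +1.1 mm from here. Centre there and press in small steps, watching the force.

```bash
cat > press.py <<'E'
from h import *
R=st(-.0185,.0327,0)[0]
movel(R+[0,0,.113],v=.02);wait(.25)
f0=np.mean([get_ft_force() for _ in range(1)],0);print("f0",f0)
z=.113;peak=0
while z>.0755:
    z-=.001
    movel(R+[0,0,z],v=.012)
    f=get_ft_force()-f0;peak=max(peak,f[2])
    print(round(z*1000,1),round(float(get_tcp_pos()[2]*1000),2),"Fz %.1f Fx %.1f Fy %.1f w %.1f"%(f[2],f@XS,f@YS,get_grip_width()*88),round(float(get_time()),2))
    if f[2]>17.8: print("LIMIT");break
    if peak>9 and f[2]<peak-4: print("SNAP?");break
    if get_time()>38: print("TIME");break
E
python3 press.py
```

```text
f0 [-0.2926  0.627  -0.0014]
112.0 111.9 Fz 0.5 Fx 0.0 Fy -1.0 w 14.0 21.19
111.0 110.91 Fz -0.9 Fx -0.3 Fy -0.6 w 14.2 21.44
110.0 109.91 Fz -1.3 Fx 0.4 Fy -0.1 w 14.0 21.69
109.0 108.94 Fz 0.1 Fx -0.1 Fy -0.2 w 13.8 21.94
108.0 107.91 Fz -0.6 Fx 0.6 Fy 0.2 w 13.7 22.19
107.0 106.92 Fz -0.3 Fx 0.1 Fy -0.3 w 14.2 22.44
106.0 105.95 Fz -0.7 Fx -1.8 Fy -0.3 w 13.8 22.69
105.0 104.92 Fz 1.7 Fx -1.5 Fy -0.1 w 13.5 22.94
104.0 103.93 Fz 2.3 Fx -2.8 Fy 0.3 w 13.9 23.19
103.0 102.91 Fz 3.8 Fx -3.6 Fy -0.4 w 14.0 23.44
102.0 101.89 Fz 2.8 Fx -3.5 Fy 0.2 w 14.1 23.69
101.0 100.96 Fz 5.4 Fx -5.4 Fy -0.3 w 14.1 23.94
100.0 99.91 Fz 4.7 Fx -5.8 Fy -0.4 w 13.9 24.19
99.0 98.88 Fz 6.2 Fx -5.9 Fy -0.4 w 13.8 24.44
98.0 97.95 Fz 5.9 Fx -6.4 Fy -0.3 w 14.0 24.69
97.0 97.06 Fz 7.6 Fx -6.5 Fy -0.4 w 13.8 24.94
96.0 96.15 Fz 8.5 Fx -5.9 Fy -0.2 w 14.0 25.19
95.0 95.21 Fz 9.1 Fx -6.4 Fy 0.5 w 13.9 25.44
94.0 94.3 Fz 9.7 Fx -8.1 Fy -0.5 w 13.6 25.69
93.0 93.35 Fz 9.8 Fx -7.8 Fy -1.2 w 14.1 25.94
92.0 92.46 Fz 11.0 Fx -7.3 Fy -0.6 w 13.8 26.19
91.0 91.55 Fz 11.6 Fx -7.8 Fy -0.3 w 13.9 26.44
90.0 90.62 Fz 11.2 Fx -7.3 Fy -0.6 w 13.8 26.69
89.0 89.67 Fz 13.0 Fx -7.9 Fy -0.2 w 14.0 26.94
88.0 88.78 Fz 12.7 Fx -8.2 Fy 0.2 w 13.7 27.19
87.0 87.82 Fz 14.3 Fx -8.6 Fy 0.0 w 13.8 27.44
86.0 86.86 Fz 15.4 Fx -7.5 Fy -0.7 w 13.9 27.69
85.0 85.88 Fz 14.6 Fx -8.6 Fy -0.2 w 13.7 27.94
84.0 84.62 Fz 8.1 Fx -7.0 Fy -0.3 w 13.9 28.19
SNAP?
```

Force dropped from 15.4 to 8.1 N, so it snapped at about 15 mm sink. There's a side force of -7 N in x, so I'll relieve that and check seating.

```bash
python3 - <<'E'
from h import *
f0=np.array([-.29,.63,0.])
wait(.4)
def rd(l):
    f=np.mean([get_ft_force() for _ in range(1)],0)-f0;print(l,"Fx %.1f Fy %.1f Fz %.1f"%(f@XS,f@YS,f[2]),get_tcp_pos(),"t %.2f"%get_time());return f
f=rd("after"); B=get_tcp_pos();B[:2]=st(-.0185,.0327,0)[0][:2]
dx=0
for i in range(6):
    if abs(f@XS)<1.5: break
    dx+=np.sign(f@XS)*.0006
    movel(np.r_[(B+dx*XS)[:2],.084],v=.01);wait(.1);f=rd("dx %.1f"%(dx*1000))
print(get_grip_width()*88)
s=read_camera("side")[:,:,::-1].copy();cv2.imwrite("pics/s7.png",cv2.resize(s[110:250,215:335],None,fx=4,fy=4))
E
```

```text
after Fx -5.1 Fy -1.0 Fz 4.9 [0.5659 0.1031 0.084 ] t 28.59
dx -0.6 Fx -2.8 Fy -1.9 Fz 5.0 [0.5659 0.1031 0.0841] t 28.94
dx -1.2 Fx -1.0 Fy -3.3 Fz 4.4 [0.5658 0.1032 0.0842] t 29.29
13.758027475223361
```

View pics/s7.png

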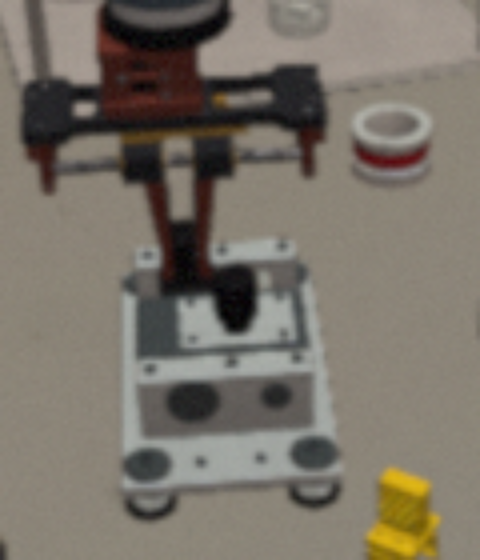

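Fz is 4.9 N at a TCP 6.2 mm below the unsunk home height, so the clip is home on the rod. Next: let the deck back up while still gripping, then release, and withdraw to look.

```bash
python3 - <<'E'
from h import *
f0=np.array([-.29,.63,0.])
p=get_tcp_pos();B=st(-.0185-.0012,.0327-.0002,0)[0]
for z in (.087,.0895):
    movel([B[0],B[1],z],v=.03);wait(.2)
    f=get_ft_force()-f0;print(z,get_tcp_pos()[2],"Fx %.1f Fy %.1f Fz %.1f"%(f@XS,f@YS,f[2]))
command_gripper(1.0);wait(.1)
print(get_grip_width()*88,get_ft_force(),get_time())
movel([B[0],B[1],.20],v=.15)
move_pose([.42,-.12,.25],down(YAW))
wait(.3)
t=read_camera("top")[:,:,::-1].copy();s=read_camera("side")[:,:,::-1].copy()
cv2.imwrite("pics/t8.png",t);cv2.imwrite("pics/s8.png",s);print(get_time())
cv2.imwrite("pics/t8c.png",cv2.resize(t[165:277,145:295],None,fx=5,fy=5,interpolation=cv2.INTER_CUBIC))
cv2.imwrite("pics/s8c.png",cv2.resize(s[150:250,235:310],None,fx=6,fy=6,interpolation=cv2.INTER_CUBIC))
E
```

```text
0.087 0.08704283080574045 Fx -0.5 Fy -1.4 Fz 1.2
0.0895 0.0894759014469139 Fx 0.7 Fy -0.1 Fz 0.1
88.01557427734977 [-0.0864  0.113   0.5274] 31.55
33.8833
```

View pics/t8c.png

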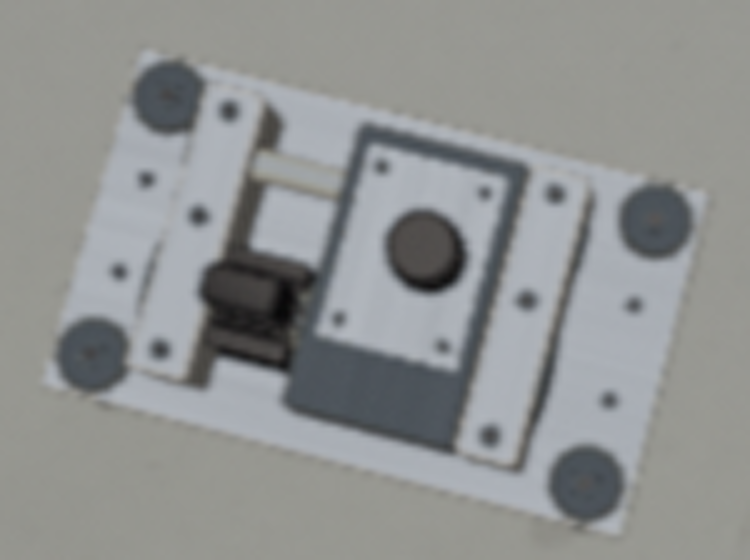

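View pics/s8c.png

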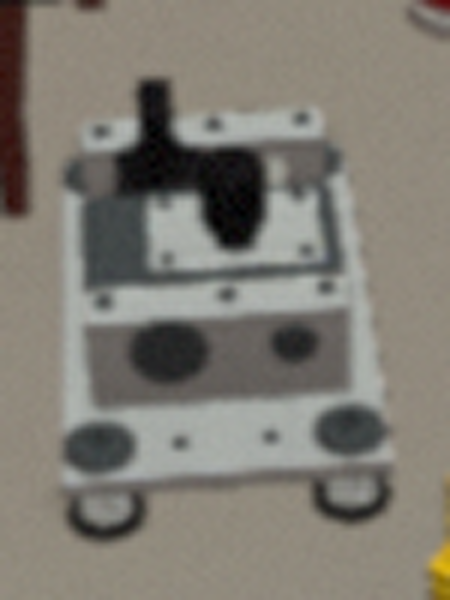

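```bash
python3 - <<'E'
from h import *
u=(145-.4+243/5,165-.4+289/5);v=(235-.4+154/6,150-.4+88/6)
w,e=tri(u,v);R=st(-.019,.0315,0)[0]
w2=plane("top",[u],.1205)[0]
for a in (w,w2): d=a-R;print(a,"y",d@YS*1000,"x",d@XS*1000)
print("miss",e, "expected side px of tab top centre if home / 8mm high",proj("side",R+[0,0,.1205]),proj("side",R+[0,0,.1285]),"seen",v)
G=cv2.cvtColor(cv2.imread("pics/t8.png"),cv2.COLOR_BGR2GRAY);ys=np.arange(-.075,.075,.0005)
print(edges(ys,prof(G,"top",[.038,.04,.042],ys,.083),3))
print("short clip shift", np.abs(cv2.imread("pics/top0.png")[280:312,335:348].astype(int)-cv2.imread("pics/t8.png")[280:312,335:348]).mean())
E
```

```text
[0.566  0.0999 0.1215] y -2.046193889680662 x 0.8682261772149594
[0.5651 0.1003 0.1205] y -1.9265546264381723 x -0.07950208087496034
miss 0.0020442014953468723 expected side px of tab top centre if home / 8mm high [[259.5139 164.2459]] [[259.2969 161.5273]] seen (260.26666666666665, 164.26666666666665)
[(-74.0, -7.1), (-71.0, 10.4), (-62.5, -4.4), (-57.0, 4.3), (-49.0, -11.3), (-43.0, 10.5), (-37.5, -5.4), (-33.5, 5.1), (0.0, -6.4), (4.5, 5.5), (8.5, -10.6), (13.5, 10.9), (40.0, -12.1), (48.0, 11.4), (57.0, -5.2), (62.5, 4.6), (70.5, -11.4)]
short clip shift 44.09214743589744
```

View pics/s8.png

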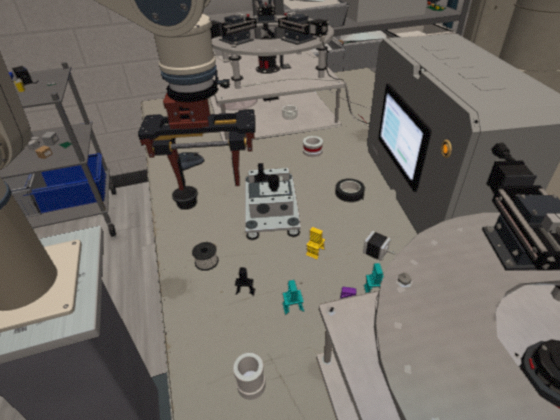

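Tab top triangulates to z=0.1215 (0.1205 expected when home; it would be ≥0.1285 if not snapped). The clip lies inside the gap, and the carriage edge is still at home. The short clip is still at side (245,281), as at the start; the top-view difference there is only the arm occluding it. Handing in.

```bash
python3 -c "
from station import *
print(get_time());job_done()"
```

```text
33.8833
the job is handed in; nothing more can be done
```

I slid the carriage home and snapped the longer black clip onto the thick rod, then handed the job in at 33.9 s. No verdict comes back, so the result rests on my own checks.

- **Carriage:** I slid it by the knob until it met its stop after 23 mm. The top view showed a gap of about 34.5 mm, and the carriage was still home in the last picture.
- **Clip alignment:** I felt for both sides of the gap with the held clip. The free play was 4.2 mm against the 4 mm expected, and I centred in it before pressing.
- **Pressing:** The force peaked at about 15 N, so the deck sank roughly 15 mm, below the 21.5 mm limit. It then dropped to 5 N, consistent with the clip being home. I eased the deck back up before letting go.
- **Last look:** The top of the clip's tab measured 121.5 mm up, against 120.5 mm when home. Its line matches the rod to within about 1–2°, and across the rod it is within about 1 mm.
- **Shorter clip:** It stands where it was in the side view.

**Disagreements:**
- While pressing there was a side force of up to 8.6 N, because the clip was held about 1 mm off across the rod. I eased that off before release.
- The camera puts the clip about 2 mm towards the carriage from the middle of the gap. The two cameras themselves differ by about 2 mm, and the limit is 5 mm.
- An image-difference check on the shorter clip in the top view was useless, because the arm covered it, so I relied on the side view.

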